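# Feed quail eggs through the grader's gate

## Task

Roll the three quail eggs that lie on the grader's sorting tray through the narrow gate into the sloping slot, one at a time: push each gently with the fingertips or the outside of the fingers, and let it come to rest in the slot, wholly past the gate, before the next goes through. Do not lift the eggs, and leave the bucket, the packs and the brush where they are.

Things in the scene. Friction and masses are not known exactly. Their poses are not given: they have to be found in the camera images.
- feeder: Table-top egg grader, fixed: a tray, a gate, a sloping slot and a white weighing head in a row. Origin at table height right under the middle of the gate; its x axis is the feed direction (tray to gate to slot to head), y to the left of that, z up. Offsets below are in this frame. The head stands behind the slot, x = 134 to 290 mm, 150 mm wide, 90 mm high.
- tray (a point): Centre of the sorting tray's level grey rubber mat, 50 mm above the table. The mat runs from x = -304 to -12 mm and is 246 mm wide; a thin steel rim, 15 mm above the mat, closes its back and its sides as far as x = -174 mm.
- gate (a point): The middle of the gate at mat height, 50 mm above the table. Two steel guide rods, 5 mm thick, their tops 15 mm above the mat, run from (x -174, y +-123) mm inwards to the gate at (0, +-22.5) mm, which is 40 mm clear. 12 mm before the gate the mat ends and the floor begins to slope down at 12 degrees into the slot.
- slot_end (a point): Foot of the padded stop at the slot's lower end, x = 130 mm, on the slot's floor, 20 mm above the table. The slot is 40 mm clear between two rods and holds the three eggs one behind the other; an egg lying across the slope rolls down by itself, one lying lengthwise may stay where it is left until it is pushed on.
- egg1_center (a point): A quail egg, 33 mm long and 26 mm thick, 12 g, cream with dark speckles, lying on its side on the tray mat in any direction. The point is its centre, 13 mm above what it lies on. Smooth shell; it rolls or slides when pushed and stops within a few centimetres on the level mat. The three eggs are alike. The shell is fragile: it cracks at about 14 N.
- egg2_center (a point): A quail egg, 33 mm long and 26 mm thick, 12 g, cream with dark speckles, lying on its side on the tray mat in any direction. The point is its centre, 13 mm above what it lies on. Smooth shell; it rolls or slides when pushed and stops within a few centimetres on the level mat. The three eggs are alike. The shell is fragile: it cracks at about 14 N.
- egg3_center (a point): A quail egg, 33 mm long and 26 mm thick, 12 g, cream with dark speckles, lying on its side on the tray mat in any direction. The point is its centre, 13 mm above what it lies on. Smooth shell; it rolls or slides when pushed and stops within a few centimetres on the level mat. The three eggs are alike. The shell is fragile: it cracks at about 14 N.
- egg1: The same egg as egg1_center; this origin turns with the egg as it rolls.
- egg2: The same egg as egg2_center; this origin turns with the egg as it rolls.
- egg3: The same egg as egg3_center; this origin turns with the egg as it rolls.
- bucket: Bystander: white plastic bucket, 150 mm across the rim, 120 mm high, standing on the table. Origin under its centre.
- packs: Bystander: nested stack of clear plastic egg packs, 77 x 115 mm, 88 mm high, standing on the table. Origin under its centre.
- brush: Bystander: hand brush, 220 mm long, lying on the table.

How it is judged:
By the outcome, as a careful person would: the job done as asked, in the order asked, and still so for the second after the job is handed in, with the robot touching nothing.
It also fails if it takes over 64 s, if anything falls off the work surface, if the arm or the gripper's body presses on something with over 40 N, if the wrist force passes 120 N, or if a joint passes its speed limit or range.

## Robot

A 7-joint arm with a two-finger parallel gripper is mounted at the origin on the work surface. World frame = base frame: x ahead of the robot, y to its left, z up, the work surface at z = 0. Lengths are in m, angles in rad, forces in N, time in s.
With the tool pointing down it reaches from about 0.425 to 0.875 m from the base axis. Payload 9.9 kg.
Tool frame: the origin (TCP) lies midway between the tips of the shut fingers; the grasp point (between the pads) lies robot.tcp_to_grasp behind it (robot.tcp_to_grasp is the distance from the TCP to the grasp point, in m); z points along the fingers, y is the line along which they close (so a half turn about z gives the same grasp; the last joint's range is limited). The gripper opens to 85 mm and grips with 20 to 120 N. Pads are 22 mm wide; open, the fingers measure 114 mm over their backs; the gripper's body (76 mm by 85 mm) begins 54 mm behind the grasp point. The pads swing forward as they close: fully open they stand 13 mm farther back than shut.
Start: joints at [-1.189, 0.576, 0.025, 1.437, -0.015, 1.129, -0.057], TCP at [0.303, 0.603, 0.231] pointing down, gripper open.
Joint ranges: [-2.76, 2.76], [-0.34, 2.15], [-1.52, 1.57], [0.19, 2.46], [-1.09, 4.23], [0.17, 1.99], [-2.82, 2.82]. Speed limits (rad/s): [2.22, 2.22, 3.01, 3.01, 3.14, 3.14, 3.14].

## Interface

Orientations are given as a unit quaternion [w, x, y, z].
In Python, from bench import robot, imaging, job gives the robot as it stands. The module is installed in compiled form; this text tells all that it offers.
- The arm moves only by the tool move_arm, never from a script. Its argument "commands" is a list of rows, each a list of 3 entries, a list of its own where there are three numbers: the shift along the tool's x, y, z in m, then the turn about the tool's z in rad, then the opening, from -1 (shut) to 1 (fully open). A call has 1 to 8 rows; each row shifts and turns the commanded pose from where the row before left it, along the tool's axes as they then stand; what a row does not reach is not made up. A row lasts 1/10 s, in which the tool goes at most 50 mm and 8.59 degrees, less where a joint would pass 70% of its speed; a pose out of reach is approached as far as the arm can. A call with a gripper value outside its range is refused whole. The fingers move at their own pace and stop on an object; the grip force is fixed at half the most. Time passes only in rows, so rows that do not move let the fingers close. It gives the time, the measured TCP pose, the force, the opening and the grip force at its end, in the units of the state.
- robot.observe(): the state, without advancing time (a new reading comes with each control period).
- imaging.snapshot(name): name is "scene" or "top" or "wrist"; returns a dict with "frame" (400x640x3 uint8, red, green, blue), "mtx" (3x3 intrinsics, pixels), "R" (3x3) and "t" (3): a world point X has camera coordinates R X + t. Camera axes: x right, y down, z forward; pixel columns grow to the right and rows downward; lengths in m; the calibration is good to about 2 mm. A picture is of the moment at which its call begins. There is no depth.
- job.hand_in(): hands the job in; it is judged then, once.
The state is a dict: "clock": time; "q": joint angles; "qd": joint speeds; "joint_efforts": joint torques, N m; "tool_pos": TCP position; "ee_rot": TCP orientation; "wrist_force": force on the tool from outside, world axes, zero at the start; "moment": the same for the moment, N m; "grip_width": finger opening in m; "gripper_force": force on a finger pad.
Only numpy, scipy, OpenCV 4.12 (cv2) and the standard library are available. Lean on these libraries where they do the work, as an engineer would, in place of code of your own. Each camera call takes 0.05 s, during which the arm holds its last target. There are 200 camera calls.

## Working session

There is one attempt and no reset: what is moved stays moved. The work goes in short steps, Python scripts to look and compute and a tool call to move; the robot and the scene stay as the last step left them, time stands still between calls to the robot, and variables do not carry over. Pictures are saved under pics/ and viewed, at most 10 in all, crops included, and the job is handed in when it is done.

Besides the shell and the picture viewer there is one more tool, called in YAML: its name, and indented under it one key for each argument. move_arm: Moves the arm, as the interface text tells. Its arguments: {"type":"object","properties":{"commands":{"type":"array"}},"required":["commands"]}

```bash
mkdir -p pics; python3 - <<'E'
from bench import robot, imaging
import cv2,numpy as np
s=robot.observe();print(s['clock'],s['tool_pos'],s['ee_rot'],s['grip_width'],robot.tcp_to_grasp)
for n in("top","scene"):
    d=imaging.snapshot(n);cv2.imwrite(f"pics/{n}0.png",d['frame'][:,:,::-1])
    print(n,d['mtx'].tolist(),np.round(d['R'],4).tolist(),d['t'])
E
```

```text
0.0 [0.30295547 0.60270965 0.23045572] [-1.63401603e-04  2.30783527e-01  9.73004791e-01 -7.83113275e-04] 0.0858498492121967 0.0187
top [[378.3728820671752, 0.0, 316.98368700860664], [0.0, 378.3728820671752, 200.01106281110398], [0.0, 0.0, 1.0]] [[-0.0141, -0.9998, -0.0118], [-0.9987, 0.0146, -0.0484], [0.0486, 0.0111, -0.9988]] [3.41788057e-04 5.85029920e-01 1.14918914e+00]
scene [[458.0072057741012, 0.0, 318.45947655718334], [0.0, 458.0072057741012, 201.42472804420763], [0.0, 0.0, 1.0]] [[0.2682, 0.9633, 0.0136], [0.83, -0.2239, -0.5109], [-0.4891, 0.1483, -0.8595]] [-0.12401734 -0.45435018  1.66178158]
```

View pics/top0.png

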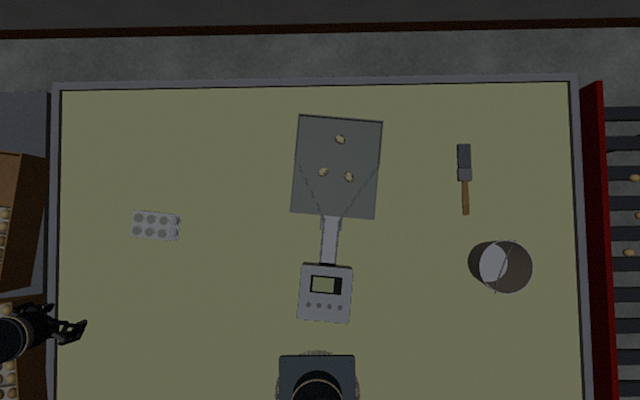

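View pics/scene0.png

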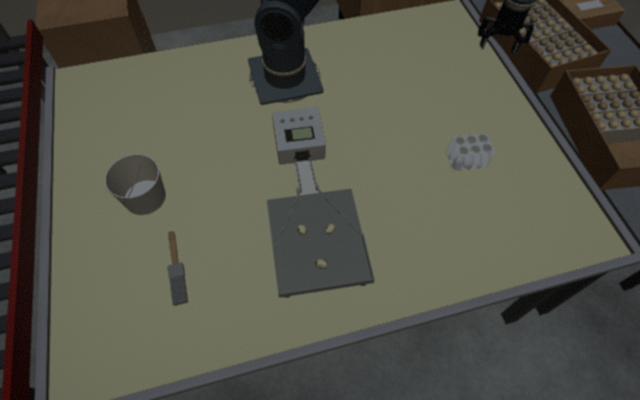

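Top view: tray corners about (300,115), (382,122), (375,219) and (291,211). Gate near (331,217), head below it, eggs near (340,139), (323,172) and (348,176). The feed direction points towards the robot. An enlarged crop comes next.

```bash
cat > h.py <<'E'
from bench import robot, imaging
import cv2,numpy as np
def px2w(d,u,v,z):
    r=d['R'].T@np.linalg.solve(d['mtx'],[u,v,1.]);c=-d['R'].T@d['t']
    return c+r*(z-c[2])/r[2]
def w2px(d,X):
    p=d['mtx']@(d['R']@np.asarray(X,float)+d['t']);return p[:2]/p[2]
def crop(d,x0,y0,x1,y1,k,name,gain=2.0):
    im=d['frame'][y0:y1,x0:x1,::-1]
    im=cv2.resize(im,None,fx=k,fy=k,interpolation=cv2.INTER_CUBIC)
    cv2.imwrite(name,cv2.convertScaleAbs(im,alpha=gain))
E
python3 - <<'E'
from h import *
d=imaging.snapshot("top");crop(d,280,105,390,205+25,4.8,"pics/c1.png")
E
```

```text
(no output)
```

View pics/c1.png

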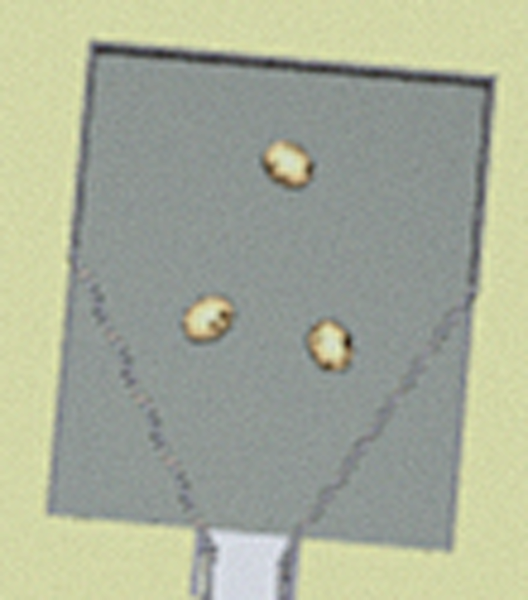

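Crop, offset (280,105), scale 4.8: mat front corners at (48,515) and (450,550), back rim corners at (92,42) and (494,77). Eggs at (288,163), (208,319) and (331,345); the gate sill is around (250,532).

```bash
cat >> h.py <<'E'
from scipy.optimize import least_squares
# px,py,yaw of feeder
import json,os
if os.path.exists('F.json'): F=json.load(open('F.json'))
def toF(X):
    c,s=np.cos(F[2]),np.sin(F[2]);dx,dy=X[0]-F[0],X[1]-F[1];return np.array([c*dx+s*dy,-s*dx+c*dy])
def toW(x,y):
    c,s=np.cos(F[2]),np.sin(F[2]);return np.array([F[0]+c*x-s*y,F[1]+s*x+c*y])
def eggs(d,show=True):
    im=d['frame'].astype(int);hsv=cv2.cvtColor(d['frame'],cv2.COLOR_RGB2HSV)
    pts=[(-320,-140),(-320,140),(-10,140),(-10,25),(140,25),(140,-25),(-10,-25),(-10,-140)]
    m=np.zeros(im.shape[:2],np.uint8)
    cv2.fillPoly(m,[np.int32([w2px(d,[*toW(a/1e3,b/1e3),.05 if a<0 else .03]) for a,b in pts])],255)
    k=((im[...,0]-im[...,2]>25)&(im[...,0]>70)&(m>0)).astype(np.uint8)
    n,lab,st,ce=cv2.connectedComponentsWithStats(k)
    out=[]
    for i in range(1,n):
        if st[i,4]<12: continue
        z=.063;X=px2w(d,*ce[i],z);f=toF(X)
        if f[0]>-.012:
            for _ in range(4): z=.05+.013-np.tan(np.radians(12))*(f[0]+.012);X=px2w(d,*ce[i],z);f=toF(X)
        ys,xs=np.where(lab==i);w=np.array([toF(px2w(d,a,b,z)) for a,b in zip(xs,ys)])
        ev,V=np.linalg.eigh(np.cov(w.T));a=np.degrees(np.arctan2(V[1,1],V[0,1]))%180
        out.append((f*1e3,X,a));print('px',ce[i].round(1),'n',st[i,4],'F',(f*1e3).round(1),'W',X.round(4),'ax',round(a),'rat',round((ev[1]/ev[0])**.5,2))
    return out
E
python3 - <<'E'
from h import *
import h
d=imaging.snapshot("top")
m=[(-12,-123,50,48,515),(-12,123,50,450,550),(-306,-125,65,92,42),(-306,125,65,494,77)]
def res(p):
    h.F=list(p);r=[]
    for x,y,z,u,v in m: r+=list(w2px(d,[*toW(x/1e3,y/1e3),z/1e3])-np.array([280+u/4.8,105+v/4.8]))
    return r
s=least_squares(res,[.5,0,3.1]);print(s.x,np.round(s.fun,1))
h.F=list(s.x);json.dump(h.F,open('F.json','w'))
for x,y in((0,22.5),(0,-22.5),(130,0)):print(w2px(d,[*toW(x/1e3,y/1e3),.05]),toW(x/1e3,y/1e3))
eggs(d)
d=imaging.snapshot("scene");print('scene');eggs(d)
for x,y in((0,22.5),(0,-22.5)):print(w2px(d,[*toW(x/1e3,y/1e3),.065]))
E
```

```text
[ 0.52302235 -0.05080259  3.03602914] [ 0.7 -0.  -0.6  0.2 -0.2 -0.1  0.  -0.1]
[339.07092152 220.73687958] [ 0.52065158 -0.07317734]
[323.97892562 219.35007648] [ 0.52539312 -0.02842784]
[327.58208277 263.91783412] [ 0.39374602 -0.03710481]
px [339.5 138.6] n 31 F [-242.5    1.5] W [ 0.764  -0.0778  0.063 ] ax 58 rat 1.34
px [322.5 171.1] n 34 F [-141.6  -39.8] W [ 0.668  -0.0262  0.063 ] ax 136 rat 1.34
px [348.1 176.7] n 35 F [-131.8   37. ] W [ 0.6502 -0.1015  0.063 ] ax 28 rat 1.46
scene
[300.0143467  188.07763113]
[315.18841816 186.04850531]
```

```bash
cat >> h.py <<'E'
from scipy.spatial.transform import Rotation as Ro
def pose(s):
    w,x,y,z=s['ee_rot'];M=Ro.from_quat([x,y,z,w]).as_matrix();return np.array(s['tool_pos']),M
def stat(s=None):
    s=s or robot.observe();p,M=pose(s);f=toF(p)*1e3
    psi=np.degrees(np.arctan2(M[1,0],M[0,0])-F[2]);psi=(psi+180)%360-180
    print('t',round(s['clock'],2),'F',f.round(1),'z',round(p[2]*1e3,1),'psi',round(psi,1),'w',round(s['grip_width']*1e3,1),'fw',np.round(s['wrist_force'],2));return f,p,psi,M
def goto(x,y,z,psi):
    "tool-frame mm shift to feeder x,y, world z (mm), then turn rad"
    f,p,ps,M=stat();W=np.array([*toW(x/1e3,y/1e3),z/1e3])
    print('shift mm',(M.T@(W-p)*1e3).round(1),'turn',round(float(-np.radians(psi-ps)),3))
E
python3 -c "
from h import *
goto(-170,50,180,-18.3)"
```

```text
t 0.25 F [ 287.5 -626.9] z 230.9 psi -20.6 w 85.5 fw [-0.56  0.64  0.23]
shift mm [-666.8 -472.1   51.3] turn -0.041
```

move_arm:
  commands:
    - [[-0.033,-0.0236,0.0025],-0.005,-0.7]
    - [[-0.033,-0.0236,0.0025],-0.005,-0.7]
    - [[-0.033,-0.0236,0.0025],-0.005,-0.7]
    - [[-0.033,-0.0236,0.0025],-0.005,-0.7]
    - [[-0.033,-0.0236,0.0025],-0.005,-0.7]
    - [[-0.033,-0.0236,0.0025],-0.005,-0.7]
    - [[-0.033,-0.0236,0.0025],-0.005,-0.7]
    - [[-0.033,-0.0236,0.0025],-0.005,-0.7]

```text
clock: 1.05
tool_pos: [0.4598, 0.3171, 0.2113]
ee_rot: [0.0, 0.211, 0.977, 0.0]
wrist_force: [0.6, 0.2, 0.5]
grip_width: 0.013
gripper_force: 0.0
```

move_arm:
  commands:
    - [[-0.033,-0.0236,0.0025],0,-0.7]
    - [[-0.033,-0.0236,0.0025],0,-0.7]
    - [[-0.033,-0.0236,0.0025],0,-0.7]
    - [[-0.033,-0.0236,0.0025],0,-0.7]
    - [[-0.033,-0.0236,0.0025],0,-0.7]
    - [[-0.033,-0.0236,0.0025],0,-0.7]
    - [[-0.033,-0.0236,0.0025],0,-0.7]
    - [[-0.033,-0.0236,0.0025],0,-0.7]

```text
clock: 1.85
tool_pos: [0.6223, 0.036, 0.1912]
ee_rot: [0.0, 0.211, 0.977, 0.0]
wrist_force: [1.6, 0.6, 0.5]
grip_width: 0.0127
gripper_force: 0.0
```

```bash
python3 -c "
from h import *
goto(-170,50,120,-18.3)"
```

```text
t 1.85 F [-89.6 -96.8] z 191.2 psi -18.3 w 12.7 fw [1.63 0.6  0.55]
shift mm [-122.5 -114.1   71.2] turn -0.001
```

move_arm:
  commands:
    - [[-0.0245,-0.0228,0.012],0,-0.7]
    - [[-0.0245,-0.0228,0.012],0,-0.7]
    - [[-0.0245,-0.0228,0.012],0,-0.7]
    - [[-0.0245,-0.0228,0.012],0,-0.7]
    - [[-0.0245,-0.0228,0.012],0,-0.7]
    - [[0,0,0],0,-0.7]

```text
clock: 2.45
tool_pos: [0.6856, -0.1235, 0.1291]
ee_rot: [-0.001, 0.214, 0.977, -0.002]
wrist_force: [0.9, -0.6, -1.0]
grip_width: 0.0129
gripper_force: 0.0
```

```bash
python3 -c "
from h import *
goto(-170,50,66,-18.3)
for n in('top','scene','wrist'):
    d=imaging.snapshot(n)
    if n=='top':eggs(d);crop(d,270,100,400,230,3,'pics/a.png')
    elif n=='scene':
        a=[w2px(d,[*toW(x,y),.06]) for x,y in((-.31,.13),(.14,0))];print(a);crop(d,255,150,385,300,3,'pics/b.png')
    else: crop(d,0,0,640,400,.62,'pics/c.png')
a,b,c=[cv2.imread(f'pics/{k}.png') for k in 'abc']
H=600;W=np.zeros((600,800,3),np.uint8)
W[:250,:400]=c[:248].shape and cv2.resize(c,(400,250));W[:390-40,400:790]=a[:350];
bb=cv2.resize(b,(303,350));W[250:600,:303]=bb
cv2.imwrite('pics/m1.png',W)
"
```

```text
t 2.45 F [-169.3   55.1] z 129.1 psi -18.7 w 12.9 fw [ 0.88 -0.62 -1.02]
shift mm [ 1.   5.3 63.1] turn -0.007
px [339.5 138.7] n 36 F [-242.3    1.7] W [ 0.7638 -0.078   0.063 ] ax 63 rat 1.41
px [322.9 171.2] n 43 F [-141.3  -38.7] W [ 0.6676 -0.0272  0.063 ] ax 132 rat 1.27
[array([276.16760926, 295.14054906]), array([300.6868882 , 150.23190274])]
```

View pics/m1.png

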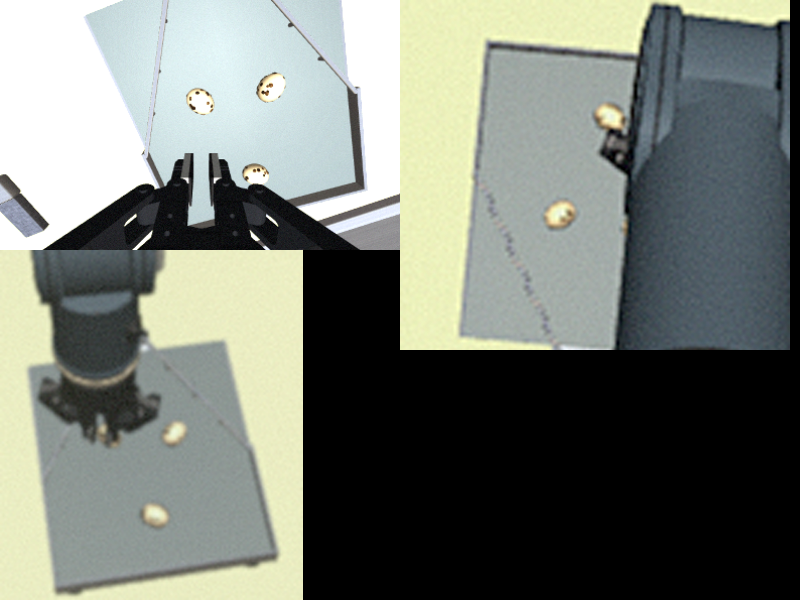

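The wrist view shows the eggs ahead of the finger pair (at 200,100 and 270,87, with the third beside the right finger). It is good for feedback. Descending now.

move_arm:
  commands:
    - [[0,0.005,0.015],0,-0.7]
    - [[0,0,0.016],0,-0.7]
    - [[0,0,0.016],0,-0.7]
    - [[0,0,0.014],0,-0.7]
    - [[0,0,0],0,-0.7]

```text
clock: 3.1
tool_pos: [0.6868, -0.1107, 0.0678]
ee_rot: [-0.002, 0.211, 0.978, 0.0]
wrist_force: [-0.1, 0.3, -1.5]
grip_width: 0.013
gripper_force: 0.0
```

```bash
python3 -c "
from h import *
stat()
d=imaging.snapshot('wrist');eggs(d)
d=imaging.snapshot('top');eggs(d)
"
```

```text
t 3.1 F [-169.2   42.3] z 67.8 psi -18.3 w 13.0 fw [-0.13  0.32 -1.55]
px [ 98.5 141.1] n 8874 F [-78.1 123.7] W [ 0.5876 -0.1821  0.063 ] ax 180 rat 11.18
px [634.3  69.5] n 1506 F [-124.2 -116.8] W [0.6589 0.0523 0.063 ] ax 0 rat 14.23
px [465.8 162.9] n 2444 F [-142.7  -39.2] W [ 0.6691 -0.0268  0.063 ] ax 131 rat 1.23
px [306.3 192.7] n 2086 F [-132.9   38.9] W [ 0.6511 -0.1035  0.063 ] ax 29 rat 1.33
px [433.6 350.1] n 64 F [-250.3   -1.2] W [ 0.772 -0.076  0.063] ax 27 rat 8.48
px [226.2 389. ] n 13 F [-240.   129.4] W [ 0.7481 -0.2048  0.063 ] ax 172 rat 2.25
px [336.8 137.8] n 16 F [-244.3   -6.6] W [ 0.7667 -0.07    0.063 ] ax 4 rat 1.9
px [322.9 171.1] n 42 F [-141.5  -38.7] W [ 0.6678 -0.0272  0.063 ] ax 129 rat 1.28
```

move_arm:
  commands:
    - [[0,-0.008,0.001],0,-0.7]
    - [[0.005,0,0],0,-0.7]
    - [[0.005,0,0],0,-0.7]
    - [[0.005,0,0],0,-0.7]
    - [[0.005,0,0],0,-0.7]
    - [[0.005,0,0],0,-0.7]
    - [[0.005,0,0],0,-0.7]
    - [[0.005,0,0],0,-0.7]

```text
clock: 4.0
tool_pos: [0.6534, -0.105, 0.0698]
ee_rot: [0.001, 0.211, 0.977, 0.0]
wrist_force: [1.5, -0.2, 3.2]
grip_width: 0.0127
gripper_force: 1.5
```

```bash
cat >> h.py <<'E'
def look(name=None):
    f,p,ps,M=stat();d=imaging.snapshot('wrist');d=dict(d);fr=d['frame'].copy();fr[:,:0]=0;d['frame']=fr
    import io,contextlib
    with contextlib.redirect_stdout(io.StringIO()): o=eggs2(d)
    c,s=np.cos(np.radians(ps)),np.sin(np.radians(ps))
    for e,a,n,r in o:
        q=e-f;print('egg F',e.round(1),'ax',round(a),'n',n,'rat',round(r,2),'| tool x %.1f y %.1f'%(c*q[0]+s*q[1],s*q[0]-c*q[1]))
    if name: crop(d,0,0,640,400,1,name,1.2)
def eggs2(d):
    im=d['frame'].astype(int)
    k=((im[...,0]-im[...,2]>25)&(im[...,0]>70)).astype(np.uint8)
    n,lab,st,ce=cv2.connectedComponentsWithStats(k);out=[]
    for i in range(1,n):
        if st[i,4]<250: continue
        z=.063;f=toF(px2w(d,*ce[i],z))
        for _ in range(5):
            z=.063-np.tan(np.radians(12))*max(0,f[0]+.012);f=toF(px2w(d,*ce[i],z))
        if not(-.31<f[0]<.14 and abs(f[1])<.122 and (f[0]<-.01 or abs(f[1])<.025)): continue
        ys,xs=np.where(lab==i);w=np.array([toF(px2w(d,a,b,z)) for a,b in zip(xs[::7],ys[::7])])
        ev,V=np.linalg.eigh(np.cov(w.T));a=np.degrees(np.arctan2(V[1,1],V[0,1]))%180
        if ev[1]**.5>.02: continue
        out.append((f*1e3,a,st[i,4],(ev[1]/ev[0])**.5))
    return out
E
python3 -c "
from h import *
look()"
```

```text
t 4.0 F [-135.3   40.2] z 69.8 psi -18.3 w 12.7 fw [ 1.51 -0.22  3.22]
egg F [-117.6   36.9] ax 41 n 1864 rat 1.3 | tool x 17.9 y -2.5
egg F [-143.4  -39.3] ax 132 n 2026 rat 1.22 | tool x 17.4 y 78.0
```

move_arm:
  commands:
    - [[-0.008,0,0],0,-0.7]
    - [[-0.008,-0.0025,0],0,-0.7]
    - [[0,0,0.004],0,-0.7]
    - [[0,0,0.004],0,-0.7]
    - [[0,0,0],0,-0.7]

```text
clock: 4.55
tool_pos: [0.6658, -0.114, 0.0601]
ee_rot: [-0.001, 0.211, 0.977, -0.0]
wrist_force: [-0.0, -0.1, 0.2]
grip_width: 0.0126
gripper_force: 0.0
```

```bash
python3 -c "
from h import *
look()"
```

```text
t 4.55 F [-148.6   47.8] z 60.1 psi -18.4 w 12.6 fw [-0.05 -0.07  0.24]
egg F [-143.2  -39.6] ax 135 n 2471 rat 1.18 | tool x 32.7 y 81.2
egg F [-117.7   37.9] ax 41 n 2255 rat 1.33 | tool x 32.5 y -0.4
```

move_arm:
  commands:
    - [[0.005,0,0],0.01,-0.7]
    - [[0.005,0,0],0.01,-0.7]
    - [[0.005,0,0],0.01,-0.7]
    - [[0.005,0,0],0.01,-0.7]
    - [[0.005,0,0],0.01,-0.7]
    - [[0.005,0,0],0,-0.7]
    - [[0.005,0,0],0,-0.7]
    - [[0.005,0,0],0,-0.7]

```text
clock: 5.4
tool_pos: [0.6303, -0.0962, 0.0613]
ee_rot: [-0.0, 0.236, 0.972, -0.0]
wrist_force: [0.5, -0.0, 0.0]
grip_width: 0.0131
gripper_force: 0.0
```

```bash
python3 -c "
from h import *
look()"
```

```text
t 5.4 F [-111.4   33.8] z 61.3 psi -21.2 w 13.1 fw [ 0.52 -0.01  0.01]
egg F [-86.6  26.3] ax 77 n 2117 rat 1.29 | tool x 25.9 y -2.0
egg F [-144.   -39.3] ax 146 n 2020 rat 1.18 | tool x -3.9 y 80.0
```

move_arm:
  commands:
    - [[0.006,-0.001,0.001],0,-0.7]
    - [[0.006,-0.001,0],0,-0.7]
    - [[0.006,0,0],0,-0.7]
    - [[0.006,0,0],0,-0.7]
    - [[0.006,0,0],0,-0.7]
    - [[0.006,0,0],-0.01,-0.7]
    - [[0.006,0,0],-0.01,-0.7]
    - [[0.004,0,0],-0.01,-0.7]

```text
clock: 6.25
tool_pos: [0.5883, -0.0768, 0.0603]
ee_rot: [-0.0, 0.22, 0.975, 0.0]
wrist_force: [0.2, 0.1, 0.1]
grip_width: 0.0127
gripper_force: 0.0
```

```bash
python3 -c "
from h import *
look('pics/w2.png')"
```

```text
t 6.25 F [-67.6  19. ] z 60.3 psi -19.4 w 12.7 fw [0.22 0.08 0.13]
egg F [-42.4  10.5] ax 78 n 2192 rat 1.24 | tool x 26.6 y -0.4
```

View pics/w2.png

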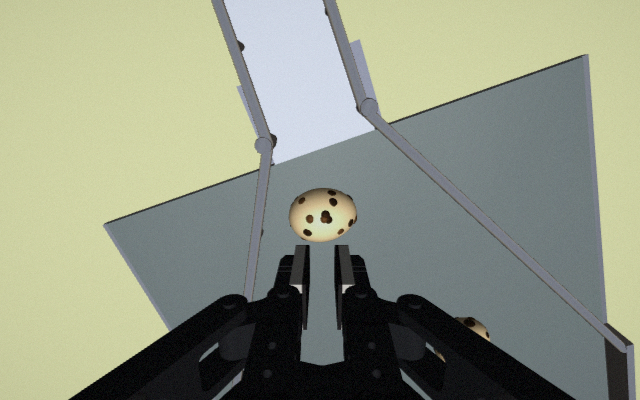

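```bash
python3 -c "
from h import *
d=imaging.snapshot('wrist')
for u,v in((263,145),(367,106)):print(toF(px2w(d,u,v,.065))*1e3)
for u,v in((274,163),(380,129)):print(toF(px2w(d,u,v,.05))*1e3)
"
```

```text
[-1.01701564 23.68186375]
[ -0.36017676 -24.56104172]
[-12.50961404  25.44999953]
[-13.96357246 -29.1826674 ]
```

move_arm:
  commands:
    - [[0.004,0,0],-0.03,-0.85]
    - [[0.005,0,0],-0.03,-0.85]
    - [[0.005,0,0],-0.03,-0.85]
    - [[0.005,0,0],0,-0.85]
    - [[0.005,0,0],0,-0.85]
    - [[0.005,0,0],0,-0.85]
    - [[0.004,0,0],0,-0.85]

```text
clock: 7.05
tool_pos: [0.5577, -0.0648, 0.0603]
ee_rot: [-0.0, 0.177, 0.984, -0.0]
wrist_force: [0.5, 0.3, 0.4]
grip_width: 0.0064
gripper_force: 0.0
```

```bash
python3 -c "
from h import *
look()"
```

```text
t 7.05 F [-36.   10.3] z 60.3 psi -14.3 w 6.4 fw [0.51 0.32 0.41]
egg F [-2.   1.9] ax 66 n 1942 rat 1.27 | tool x 35.0 y -0.3
```

move_arm:
  commands:
    - [[0,0,0],0,-0.85]
    - [[0,0,0],0,-0.85]
    - [[0,0,0],0,-0.85]
    - [[0,0,0],0,-0.85]
    - [[0,0,0],0,-0.85]

```text
clock: 7.6
tool_pos: [0.5583, -0.065, 0.0603]
ee_rot: [0.0, 0.177, 0.984, -0.0]
wrist_force: [-0.6, -0.1, 0.1]
grip_width: 0.0064
gripper_force: 0.0
```

```bash
python3 -c "
from h import *
look()"
```

```text
t 7.6 F [-36.6  10.5] z 60.3 psi -14.3 w 6.4 fw [-0.6  -0.05  0.13]
```

```bash
python3 -c "
from h import *
goto(-180,-51,110,17.8)
d=imaging.snapshot('wrist');crop(d,150,0,500,300,2,'pics/w3.png',1.2)
d=imaging.snapshot('scene');crop(d,280,140,340,260,5,'pics/s3.png',2)
a=cv2.imread('pics/w3.png');b=cv2.imread('pics/s3.png')
W=np.zeros((600,800,3),np.uint8);W[:429,:500]=cv2.resize(a,(500,429));W[:600,500:800]=b;cv2.imwrite('pics/m3.png',W)"
```

```text
t 7.65 F [-36.5  10.4] z 60.3 psi -14.3 w 6.4 fw [-0.   -0.08 -0.12]
shift mm [-123.8   95.1  -49.8] turn -0.561
```

View pics/m3.png

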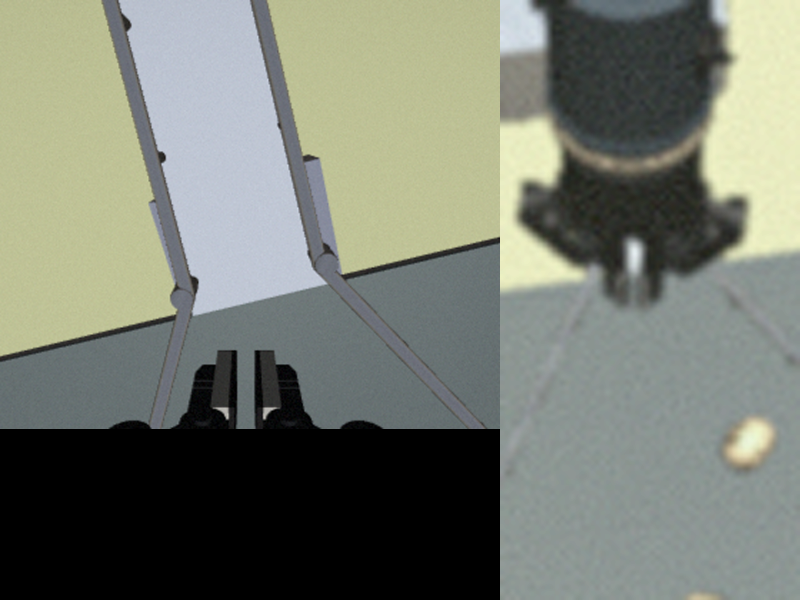

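The upper slot (around 230,150) is empty, so egg 1 has rolled on down. Moving behind the next egg.

move_arm:
  commands:
    - [[-0.005,0,-0.025],0,-0.7]
    - [[-0.018,0.013,-0.025],0,-0.7]
    - [[-0.033,0.026,0],0,-0.7]
    - [[-0.034,0.028,0],0,-0.7]
    - [[-0.034,0.028,0],0,-0.7]
    - [[0,0,0],-0.14,-0.7]
    - [[0,0,0],-0.14,-0.7]
    - [[0,0,0],-0.14,-0.7]

```text
clock: 8.55
tool_pos: [0.7075, -0.0189, 0.1097]
ee_rot: [-0.0, -0.035, 0.999, -0.0]
wrist_force: [0.2, -1.1, 0.4]
grip_width: 0.0128
gripper_force: 0.0
```

move_arm:
  commands:
    - [[0,0,0],-0.14,-0.7]
    - [[0,0,0],0,-0.7]
    - [[0,0,0],0,-0.7]

```text
clock: 8.85
tool_pos: [0.7074, -0.0193, 0.1102]
ee_rot: [-0.0, -0.1, 0.995, 0.0]
wrist_force: [0.3, -0.6, 0.3]
grip_width: 0.0131
gripper_force: 0.0
```

```bash
python3 -c "
from h import *
look();goto(-180,-51,60,17.8)
d=imaging.snapshot('top');eggs(d)"
```

```text
t 8.85 F [-180.   -50.8] z 110.2 psi 17.5 w 13.1 fw [ 0.31 -0.62  0.3 ]
egg F [-142.5  -38. ] ax 134 n 1394 rat 1.27 | tool x 39.6 y -0.9
egg F [-242.4    4.6] ax 80 n 861 rat 1.09 | tool x -42.8 y -71.6
t 8.9 F [-180.   -50.9] z 110.2 psi 17.5 w 12.9 fw [-0.67 -0.76  0.33]
shift mm [-0.   0.1 50.2] turn -0.005
```

move_arm:
  commands:
    - [[0,0,0.02],0,-0.7]
    - [[0,0,0.02],0,-0.7]
    - [[0,0,0.01],0,-0.7]
    - [[0.004,0,0],0,-0.7]
    - [[0.006,0,0],0,-0.7]
    - [[0.006,0,0],0,-0.7]
    - [[0.006,0,0],0,-0.7]
    - [[0.006,0,0],0,-0.7]

```text
clock: 9.75
tool_pos: [0.6798, -0.0251, 0.0611]
ee_rot: [0.0, -0.102, 0.995, -0.0]
wrist_force: [-0.7, -0.3, 0.0]
grip_width: 0.0128
gripper_force: 0.1
```

move_arm:
  commands:
    - [[0.005,0,0],0,-0.7]
    - [[0.005,0,0],0,-0.7]
    - [[0.005,0,0],0,-0.7]
    - [[0.005,0,0],0,-0.7]
    - [[0.005,0,0],0,-0.7]

```text
clock: 10.25
tool_pos: [0.6552, -0.0299, 0.0603]
ee_rot: [-0.0, -0.102, 0.995, -0.0]
wrist_force: [0.4, -0.1, -0.7]
grip_width: 0.0132
gripper_force: 0.0
```

```bash
python3 -c "
from h import *
look()"
```

```text
t 10.25 F [-129.3  -34.7] z 60.3 psi 17.8 w 13.2 fw [ 0.39 -0.11 -0.71]
egg F [-102.2  -19.1] ax 135 n 2321 rat 1.3 | tool x 30.6 y -6.6
```

move_arm:
  commands:
    - [[-0.004,-0.005,0],0.04,-0.7]
    - [[0,-0.004,0],0.04,-0.7]
    - [[0.005,0,0],0,-0.7]
    - [[0.005,0,0],0,-0.7]
    - [[0.005,0,0],0,-0.7]
    - [[0.005,0,0],0,-0.7]
    - [[0.005,0,0],0,-0.7]
    - [[0.005,0,0],0,-0.7]

```text
clock: 11.1
tool_pos: [0.6309, -0.0416, 0.0604]
ee_rot: [-0.0, -0.062, 0.998, 0.0]
wrist_force: [0.4, -0.3, -0.1]
grip_width: 0.0129
gripper_force: 0.0
```

```bash
python3 -c "
from h import *
look()"
```

```text
t 11.1 F [-106.3  -20.6] z 60.4 psi 13.2 w 12.9 fw [ 0.38 -0.25 -0.08]
egg F [-83.1 -14.9] ax 120 n 2069 rat 1.18 | tool x 23.9 y -0.2
```

move_arm:
  commands:
    - [[0.005,0,0],0,-0.7]
    - [[0.005,0,0],0,-0.7]
    - [[0.005,0,0],0,-0.7]
    - [[0.005,0,0],0,-0.7]
    - [[0.005,0,0],0,-0.7]
    - [[0.005,0,0],0,-0.7]
    - [[0.005,0,0],0,-0.7]
    - [[0.005,0,0],0,-0.7]

```text
clock: 11.95
tool_pos: [0.5913, -0.0466, 0.0603]
ee_rot: [-0.0, -0.062, 0.998, -0.0]
wrist_force: [0.4, 0.3, 0.9]
grip_width: 0.0126
gripper_force: 0.0
```

```bash
python3 -c "
from h import *
look()"
```

```text
t 11.95 F [-67.5 -11.3] z 60.3 psi 13.2 w 12.6 fw [0.36 0.29 0.94]
egg F [-45.5  -1.6] ax 117 n 2259 rat 1.2 | tool x 23.6 y -4.5
```

move_arm:
  commands:
    - [[-0.006,-0.002,0],0,-0.7]
    - [[0,-0.007,0],0.08,-0.7]
    - [[0,0,0],0.08,-0.75]
    - [[0.005,0,0],0,-0.75]
    - [[0.005,0,0],0,-0.75]
    - [[0.005,0,0],0,-0.75]
    - [[0.005,0,0],0,-0.75]
    - [[0.005,0,0],0,-0.75]

```text
clock: 12.8
tool_pos: [0.5733, -0.0538, 0.0604]
ee_rot: [0.0, 0.018, 1.0, 0.0]
wrist_force: [-0.3, -0.3, 0.0]
grip_width: 0.0107
gripper_force: 0.0
```

```bash
python3 -c "
from h import *
look()"
```

```text
t 12.8 F [-50.3  -2.3] z 60.4 psi 4.0 w 10.7 fw [-0.33 -0.29  0.01]
egg F [-27.    5.8] ax 89 n 2093 rat 1.27 | tool x 23.9 y -6.4
```

move_arm:
  commands:
    - [[-0.006,-0.003,0],0,-0.75]
    - [[0,-0.01,0],0.105,-0.75]
    - [[0,0,0],0.105,-0.8]
    - [[0.005,0,0],0,-0.8]
    - [[0.005,0,0],0,-0.8]
    - [[0.005,0,0],0,-0.8]
    - [[0.004,0,0],0,-0.8]
    - [[0,0,0],0,-0.8]

```text
clock: 13.65
tool_pos: [0.5603, -0.0622, 0.0604]
ee_rot: [-0.0, 0.122, 0.993, 0.0]
wrist_force: [1.0, -0.8, 0.0]
grip_width: 0.0088
gripper_force: 0.0
```

```bash
python3 -c "
from h import *
look()"
```

```text
t 13.65 F [-38.2   7.4] z 60.4 psi -8.0 w 8.8 fw [ 0.99 -0.79  0.01]
egg F [-4.2  6.6] ax 135 n 1893 rat 1.36 | tool x 33.9 y -3.9
```

move_arm:
  commands:
    - [[0,0,0],0,-0.8]
    - [[0,0,0],0,-0.8]
    - [[0,0,0],0,-0.8]
    - [[0,0,0],0,-0.8]

```text
clock: 14.1
tool_pos: [0.561, -0.0625, 0.0603]
ee_rot: [-0.0, 0.123, 0.992, -0.0]
wrist_force: [0.1, -0.0, -0.1]
grip_width: 0.0089
gripper_force: 0.0
```

```bash
python3 -c "
from h import *
look()
d=imaging.snapshot('top');eggs(d);d=imaging.snapshot('scene');eggs(d)"
```

```text
t 14.1 F [-39.    7.6] z 60.3 psi -8.0 w 8.9 fw [ 0.15 -0.05 -0.06]
egg F [76.2 -3.1] ax 92 n 1113 rat 1.88 | tool x 115.5 y -5.5
px [339.6 138.6] n 36 F [-242.4    1.9] W [ 0.7639 -0.0783  0.063 ] ax 62 rat 1.37
```

```bash
python3 -c "
from h import *
goto(-281,2,110,0)"
```

```text
t 14.25 F [-39.    7.6] z 60.3 psi -8.0 w 8.5 fw [0.38 0.28 0.11]
shift mm [-238.9   39.4  -49.7] turn -0.14
```

move_arm:
  commands:
    - [[-0.005,0,-0.025],0,-0.7]
    - [[-0.024,0.0034,-0.025],0,-0.7]
    - [[-0.035,0.006,0],0,-0.7]
    - [[-0.035,0.006,0],0,-0.7]
    - [[-0.035,0.006,0],0,-0.7]
    - [[-0.035,0.006,0],0,-0.7]
    - [[-0.035,0.006,0],0,-0.7]
    - [[-0.035,0.006,0],0,-0.7]

```text
clock: 15.05
tool_pos: [0.8035, -0.0824, 0.1102]
ee_rot: [-0.0, 0.123, 0.992, 0.0]
wrist_force: [0.9, 0.2, 1.1]
grip_width: 0.0129
gripper_force: 0.0
```

move_arm:
  commands:
    - [[0,0,0],-0.14,-0.7]
    - [[0,0,0],0,-0.7]
    - [[0,0,0],0,-0.7]

```text
clock: 15.35
tool_pos: [0.8017, -0.0825, 0.1099]
ee_rot: [-0.0, 0.055, 0.999, 0.0]
wrist_force: [0.2, -0.2, -0.2]
grip_width: 0.0124
gripper_force: 0.0
```

```bash
python3 -c "
from h import *
look();goto(-281,2,60,0)"
```

```text
t 15.35 F [-280.5    2.1] z 109.9 psi -0.2 w 12.4 fw [ 0.16 -0.21 -0.23]
egg F [-242.5    2.9] ax 51 n 1361 rat 1.34 | tool x 38.0 y -0.9
t 15.4 F [-280.5    2.1] z 110.3 psi -0.2 w 12.5 fw [ 0.27 -1.13 -0.42]
shift mm [-0.6  0.1 50.3] turn -0.004
```

move_arm:
  commands:
    - [[0,0,0.02],0,-0.7]
    - [[0,0,0.02],0,-0.7]
    - [[0,0,0.01],0,-0.7]
    - [[0,0,0],0,-0.7]
    - [[0.005,0,0],0,-0.7]
    - [[0.006,0,0],0,-0.7]
    - [[0.006,0,0],0,-0.7]
    - [[0.006,0,0],0,-0.7]

```text
clock: 16.2
tool_pos: [0.7791, -0.0799, 0.0612]
ee_rot: [0.001, 0.053, 0.999, -0.0]
wrist_force: [0.7, -0.2, 0.6]
grip_width: 0.0126
gripper_force: 0.0
```

move_arm:
  commands:
    - [[0.005,0,0],0,-0.7]
    - [[0.005,0,0],0,-0.7]
    - [[0.005,0,0],0,-0.7]
    - [[0.005,0,0],0,-0.7]
    - [[0.005,0,0],0,-0.7]

```text
clock: 16.7
tool_pos: [0.7542, -0.0772, 0.0602]
ee_rot: [-0.0, 0.053, 0.999, -0.0]
wrist_force: [0.5, -0.5, 0.4]
grip_width: 0.0131
gripper_force: 0.0
```

```bash
python3 -c "
from h import *
look()
d=imaging.snapshot('top');eggs(d)"
```

```text
t 16.7 F [-232.7    1.9] z 60.2 psi -0.0 w 13.1 fw [ 0.49 -0.54  0.43]
egg F [-207.9   -2.2] ax 65 n 2074 rat 1.19 | tool x 24.8 y 4.2
```

move_arm:
  commands:
    - [[-0.004,0.003,0],0,-0.7]
    - [[0,0.003,0],0,-0.7]
    - [[0.006,0,0],0,-0.7]
    - [[0.006,0,0],0,-0.7]
    - [[0.006,0,0],0,-0.7]
    - [[0.006,0,0],0,-0.7]
    - [[0.006,0,0],0,-0.7]
    - [[0.006,0,0],0,-0.7]

```text
clock: 17.6
tool_pos: [0.7228, -0.068, 0.0604]
ee_rot: [0.0, 0.053, 0.999, -0.0]
wrist_force: [0.4, 0.3, -0.6]
grip_width: 0.0128
gripper_force: 0.0
```

```bash
python3 -c "
from h import *
look()"
```

```text
t 17.6 F [-200.5   -3.9] z 60.4 psi -0.0 w 12.8 fw [ 0.41  0.27 -0.61]
egg F [-174.7  -15.1] ax 55 n 2336 rat 1.25 | tool x 25.8 y 11.1
```

move_arm:
  commands:
    - [[-0.008,0.004,0],0,-0.7]
    - [[-0.002,0.01,0],-0.06,-0.7]
    - [[0,0.01,0],-0.1,-0.7]
    - [[0,0,0],-0.1,-0.7]
    - [[0.005,0,0],0,-0.7]
    - [[0.005,0,0],0,-0.7]
    - [[0.005,0,0],0,-0.7]
    - [[0.005,0,0],0,-0.7]

```text
clock: 18.45
tool_pos: [0.7151, -0.0486, 0.0603]
ee_rot: [-0.0, -0.076, 0.997, -0.0]
wrist_force: [-0.6, -0.3, -0.5]
grip_width: 0.013
gripper_force: 0.0
```

```bash
python3 -c "
from h import *
look()"
```

```text
t 18.45 F [-190.7  -22.4] z 60.3 psi 14.8 w 13.0 fw [-0.57 -0.26 -0.48]
egg F [-164.7  -18.8] ax 57 n 2401 rat 1.22 | tool x 26.1 y 3.1
```

move_arm:
  commands:
    - [[-0.006,0.004,0],0,-0.7]
    - [[-0.001,0.008,0],-0.05,-0.7]
    - [[0,0.005,0],-0.1,-0.7]
    - [[0,0,0],-0.05,-0.7]
    - [[0.005,0,0],0,-0.7]
    - [[0.005,0,0],0,-0.7]
    - [[0.005,0,0],0,-0.7]
    - [[0.005,0,0],0,-0.7]

```text
clock: 19.3
tool_pos: [0.7003, -0.0375, 0.0603]
ee_rot: [-0.0, -0.176, 0.984, -0.0]
wrist_force: [0.4, 0.0, 0.3]
grip_width: 0.013
gripper_force: 0.0
```

```bash
python3 -c "
from h import *
look()"
```

```text
t 19.3 F [-174.9  -31.9] z 60.3 psi 26.3 w 13.0 fw [0.4  0.02 0.26]
egg F [-18.6 -88.7] ax 96 n 427 rat 2.98 | tool x 115.0 y 120.2
egg F [-156.1  -12.1] ax 60 n 2430 rat 1.27 | tool x 25.6 y -9.4
```

move_arm:
  commands:
    - [[-0.005,-0.004,0],0.1,-0.7]
    - [[0,-0.006,0],0.1,-0.7]
    - [[0.005,0,0],0,-0.7]
    - [[0.005,0,0],0,-0.7]
    - [[0.005,0,0],0,-0.7]
    - [[0.005,0,0],0,-0.7]
    - [[0.005,0,0],0,-0.7]
    - [[0.005,0,0],0,-0.7]

```text
clock: 20.15
tool_pos: [0.6783, -0.0497, 0.0604]
ee_rot: [0.0, -0.077, 0.997, 0.0]
wrist_force: [-0.5, 0.4, 0.1]
grip_width: 0.0127
gripper_force: 0.0
```

```bash
python3 -c "
from h import *
look()"
```

```text
t 20.15 F [-154.3  -17.4] z 60.4 psi 14.9 w 12.7 fw [-0.5   0.4   0.08]
egg F [-15.2 -96.7] ax 95 n 1541 rat 4.53 | tool x 114.0 y 112.4
egg F [-125.2  -23. ] ax 68 n 2048 rat 1.17 | tool x 26.7 y 12.8
```

move_arm:
  commands:
    - [[-0.008,0.007,0],0,-0.7]
    - [[0,0.012,0],-0.06,-0.7]
    - [[0,0,0],-0.06,-0.7]
    - [[0.005,0,0],0,-0.7]
    - [[0.005,0,0],0,-0.7]
    - [[0.005,0,0],0,-0.7]
    - [[0.005,0,0],0,-0.7]
    - [[0.005,0,0],0,-0.7]

```text
clock: 21.0
tool_pos: [0.6592, -0.0368, 0.0604]
ee_rot: [-0.0, -0.136, 0.991, -0.0]
wrist_force: [0.7, 0.8, 0.2]
grip_width: 0.0129
gripper_force: 0.0
```

```bash
python3 -c "
from h import *
look()"
```

```text
t 21.0 F [-134.   -28.3] z 60.4 psi 21.7 w 12.9 fw [0.7  0.76 0.15]
egg F [-113.3  -17. ] ax 72 n 2037 rat 1.18 | tool x 23.4 y -2.8
```

move_arm:
  commands:
    - [[0.005,0,0],0.015,-0.7]
    - [[0.005,0,0],0.015,-0.7]
    - [[0.005,0,0],0.015,-0.7]
    - [[0.005,0,0],0.015,-0.7]
    - [[0,0,0],0,-0.7]

```text
clock: 21.55
tool_pos: [0.6395, -0.0418, 0.0603]
ee_rot: [-0.0, -0.106, 0.994, -0.0]
wrist_force: [-0.0, 0.2, -0.6]
grip_width: 0.0129
gripper_force: 0.0
```

```bash
python3 -c "
from h import *
look()"
```

```text
t 21.55 F [-114.9  -21.2] z 60.3 psi 18.3 w 12.9 fw [-0.02  0.21 -0.63]
egg F [-12.8  37.9] ax 104 n 564 rat 4.01 | tool x 115.5 y -24.1
egg F [-93.7 -11.1] ax 72 n 2027 rat 1.18 | tool x 23.3 y -2.9
```

move_arm:
  commands:
    - [[0.005,0,0],0.02,-0.7]
    - [[0.005,-0.0005,0],0.02,-0.7]
    - [[0.005,-0.0005,0],0.02,-0.7]
    - [[0.005,0,0],0.02,-0.7]
    - [[0.005,0,0],0,-0.7]
    - [[0,0,0],0,-0.7]

```text
clock: 22.2
tool_pos: [0.6151, -0.047, 0.0603]
ee_rot: [-0.0, -0.067, 0.998, -0.0]
wrist_force: [0.4, -0.1, 0.6]
grip_width: 0.0131
gripper_force: 0.0
```

```bash
python3 -c "
from h import *
look()"
```

```text
t 22.2 F [-91.1 -13.5] z 60.3 psi 13.7 w 13.1 fw [ 0.39 -0.08  0.62]
egg F [-68.9  -5. ] ax 67 n 1990 rat 1.17 | tool x 23.6 y -3.0
```

move_arm:
  commands:
    - [[0.005,0,0],0.02,-0.7]
    - [[0.005,-0.0005,0],0.02,-0.7]
    - [[0.005,-0.0005,0],0.02,-0.7]
    - [[0.005,0,0],0.02,-0.7]
    - [[0.005,0,0],0,-0.75]
    - [[0,0,0],0,-0.75]

```text
clock: 22.85
tool_pos: [0.5903, -0.0502, 0.0603]
ee_rot: [-0.0, -0.027, 1.0, -0.0]
wrist_force: [0.1, 0.5, -0.8]
grip_width: 0.0106
gripper_force: 0.0
```

```bash
python3 -c "
from h import *
look()"
```

```text
t 22.85 F [-66.8  -7.7] z 60.3 psi 9.2 w 10.6 fw [ 0.1   0.53 -0.77]
egg F [-44.   -0.9] ax 67 n 1891 rat 1.16 | tool x 23.6 y -3.1
```

move_arm:
  commands:
    - [[0.005,0,0],0.02,-0.78]
    - [[0.005,-0.0005,0],0.02,-0.78]
    - [[0.005,0,0],0.01,-0.78]
    - [[0.005,0,0],0.01,-0.78]
    - [[0.005,0,0],0,-0.78]
    - [[0,0,0],0,-0.78]

```text
clock: 23.5
tool_pos: [0.5653, -0.0511, 0.0603]
ee_rot: [-0.0, 0.003, 1.0, -0.0]
wrist_force: [1.0, 0.1, 1.0]
grip_width: 0.0097
gripper_force: 0.0
```

```bash
python3 -c "
from h import *
look()"
```

```text
t 23.5 F [-42.   -4.1] z 60.3 psi 5.7 w 9.7 fw [1.01 0.12 1.01]
egg F [-18.7   1.5] ax 67 n 1777 rat 1.14 | tool x 23.8 y -3.2
```

move_arm:
  commands:
    - [[0.005,0,0],0.02,-0.85]
    - [[0.005,0,0],0.02,-0.85]
    - [[0.005,0,0],0,-0.85]
    - [[0.003,0,0],0,-0.85]
    - [[0,0,0],0,-0.85]
    - [[0,0,0],0,-0.85]
    - [[0,0,0],0,-0.85]
    - [[0,0,0],0,-0.85]

```text
clock: 24.35
tool_pos: [0.5484, -0.0506, 0.0603]
ee_rot: [0.0, 0.023, 1.0, -0.0]
wrist_force: [-0.3, 0.1, -0.3]
grip_width: 0.0064
gripper_force: 0.0
```

```bash
python3 -c "
from h import *
look()"
```

```text
t 24.35 F [-25.2  -2.8] z 60.3 psi 3.4 w 6.4 fw [-0.26  0.1  -0.26]
egg F [77.1 -2.4] ax 24 n 4376 rat 1.49 | tool x 102.2 y 5.7
```

Rolled in. Lift, move clear and verify with a picture.

move_arm:
  commands:
    - [[-0.005,0,-0.02],0,-0.85]
    - [[-0.02,0,-0.03],0,-0.85]
    - [[-0.02,0,-0.04],0,-0.85]
    - [[0,0.04,-0.03],0,-0.85]
    - [[0,0.045,-0.01],0,-0.85]
    - [[0,0.045,0],0,-0.85]
    - [[0,0.045,0],0,-0.85]
    - [[0,0.045,0],0,-0.85]

```text
clock: 25.2
tool_pos: [0.6031, 0.1688, 0.1905]
ee_rot: [0.0, 0.023, 1.0, 0.0]
wrist_force: [1.6, -0.1, -0.1]
grip_width: 0.0062
gripper_force: 0.0
```

move_arm:
  commands:
    - [[0,0.03,0],0,-0.85]
    - [[0,0,0],0,-0.85]
    - [[0,0,0],0,-0.85]
    - [[0,0,0],0,-0.85]

```text
clock: 25.6
tool_pos: [0.6047, 0.1955, 0.1902]
ee_rot: [-0.0, 0.024, 1.0, -0.001]
wrist_force: [0.4, 0.5, 0.4]
grip_width: 0.0063
gripper_force: 0.0
```

```bash
python3 -c "
from h import *
stat();d=imaging.snapshot('top');eggs(d);crop(d,280,105,390,330,2.6,'pics/e1.png')
s=imaging.snapshot('scene');crop(s,260,90,340,240,4,'pics/e2.png')
a=cv2.imread('pics/e1.png');b=cv2.imread('pics/e2.png')
W=np.zeros((600,640,3),np.uint8);W[:a.shape[0],:a.shape[1]]=a;W[:600,300:620]=b;cv2.imwrite('pics/e.png',W)"
```

```text
t 25.6 F [ -55.3 -253.5] z 190.2 psi 3.3 w 6.3 fw [0.36 0.46 0.37]
px [314.1 112.5] n 17 F [-313.9  -80.6] W [ 0.8436 -0.0037  0.063 ] ax 89 rat 9.03
px [348.4 115.5] n 14 F [-313.9   21.9] W [ 0.8329 -0.1057  0.063 ] ax 89 rat 4.95
px [359.3 116.4] n 12 F [-314.    54.4] W [ 0.8296 -0.138   0.063 ] ax 86 rat 4.57
px [373.5 117.6] n 14 F [-314.3   96.6] W [ 0.8254 -0.18    0.063 ] ax 91 rat 5.33
px [384.  129.2] n 20 F [-282.4  130.5] W [ 0.7901 -0.2103  0.063 ] ax 2 rat 6.46
px [294.3 134.2] n 23 F [-243.8 -133.2] W [0.7795 0.0559 0.063 ] ax 2 rat 12.44
px [382.5 149.4] n 13 F [-221.7  131. ] W [ 0.7297 -0.2044  0.063 ] ax 5 rat 3.93
px [292.3 152.9] n 18 F [-187.3 -133.8] W [0.7234 0.0625 0.063 ] ax 10 rat 4.23
px [291.  171.8] n 29 F [-131.2 -132.4] W [0.6674 0.067  0.063 ] ax 1 rat 7.7
px [379.4 174.8] n 14 F [-145.7  128.1] W [ 0.6544 -0.1936  0.063 ] ax 4 rat 6.19
px [378.1 187.1] n 12 F [-109.1  127.5] W [ 0.6181 -0.189   0.063 ] ax 5 rat 11.1
px [288.2 198.6] n 20 F [ -51.4 -133.3] W [0.5882 0.0764 0.063 ] ax 6 rat 3.24
px [377.2 201.5] n 23 F [-66.4 128.4] W [ 0.5756 -0.1854  0.063 ] ax 2 rat 7.74
px [376.1 215.6] n 13 F [-24.9 128.6] W [ 0.5342 -0.1813  0.063 ] ax 176 rat 4.63
px [327.7 250.5] n 132 F [91.4 -3. ] W [ 0.4325 -0.0381  0.041 ] ax 1 rat 2.31
```

View pics/e.png

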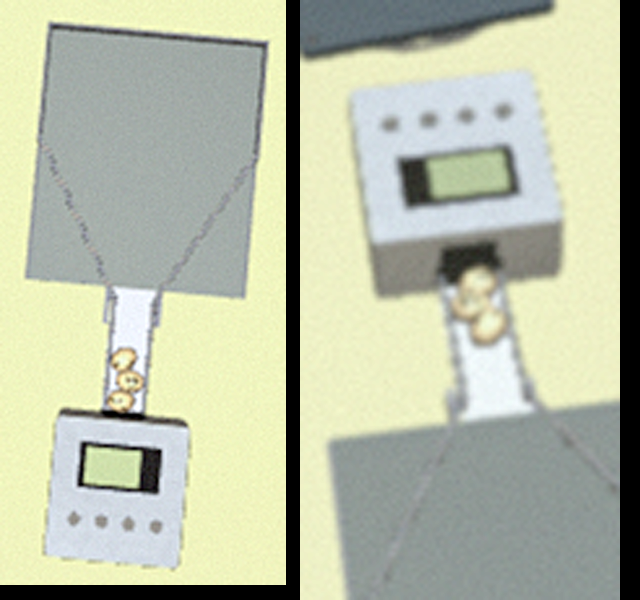

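All three eggs lie at rest in the slot, one behind the other at about (122,357), (130,381) and (120,400). They are well past the gate, and the tray is empty. Handing in.

```bash
python3 -c "
from bench import job
print(job.hand_in())"
```

```text
the job is handed in; nothing more can be done
None
```

All three quail eggs were rolled one at a time through the gate and lie at rest in the slot, wholly past it; the arm kept clear of the bucket, packs and brush, and I handed the job in at about 26 s.

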